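# Index the stop turret and set the blank for boring

### The job

Set up the boring jig for its next hole. With a fingertip, flick the lobes of the black star wheel round, click by click, until the red-capped stop points straight down the channel and the wheel has clicked home; then push the wooden blank along the channel until its end is butted up against the red cap. Push gently without gripping or lifting anything, leave the other things on the bench where they are, and finish with the hand clear.

Things in the scene. Friction and masses are not known exactly. Their poses are not given: they have to be found in the camera images.
- jig: Boring jig fixed on the bench: plywood board 150 x 415 x 18 mm, from y = +75 to -340 mm. Origin: on the turret's upright axis, at bench height; z up. The blank's channel runs from the turret along -y, its centre line is x = 0. On the turret's +y side is the low detent block (26 mm wide in x, y = 46 to 82 mm, top 35 mm above the bench, lower than the stops).
- channel_floor (a point): Middle of the channel's floor, 30 mm above the bench, at jig y = -214 mm; axes as the jig's. The floor reaches from jig y = -88 to -340 mm; the far (-y) end is open. The channel is 54 mm wide, between the fence on the +x side (top 52 mm above the bench) and the rail on the -x side (top 40 mm above the bench).
- drill_guide (a point): Top of the steel bushing of the drill guide, fixed over the channel: on its centre line at jig y = -113 mm, 80 mm above the bench. The guide is 34 mm wide along y, its underside is 60 mm above the bench; the blank slides under it.
- stop_turret (a joint): Turret angle, rad, growing anticlockwise seen from above; turns freely both ways, many turns. 0 or any whole turn: red stop straight down the channel (jig -y). A spring roller holds it at each multiple of pi/3 (6 clicks a turn, no end stops); pushed more than half a click (0.52 rad) it snaps on to the next by itself in 0.3 s. Up to 5 N at a lobe turns it.
- wheel (a point): Middle of the black star wheel on the turret axis, 64 mm above the bench; the wheel lies 56 to 72 mm above the bench, its nut and bolt reach 88 mm. Six finger lobes, each an upright cylinder 12 mm across, centred 46 mm from the axis (tips at 52 mm); between them the web's radius is 30 mm. A lobe stands over every stop, so at rest gaps face jig +x and -x.
- red_lobe (a point): Red dot on top of the wheel's lobe that stands over the red stop; 46 mm from the turret axis, 72 mm above the bench. The other five lobes have dots of their own stops' colours.
- red_stop (a point): Centre of the end face of the red cap, 71 mm from the axis, 43 mm above the bench. Below the wheel six radial threaded stops lie at this height, caps 12.4 mm thick (tops 49 mm above the bench). Reach from the axis, anticlockwise from above: red 71, yellow 76, blue 81, white 56, green 61, black 66 mm.
- blank: The wooden blank: brown block 50 x 120 x 26 mm, long along its y, lying loose on the channel floor with 2 mm of play on either side. Origin at the centre of its underside. One end looks to the turret, the other to the open end of the channel. Butted against the red stop its origin is at jig y = -131 mm.
- spare_blank: Bystander: red-brown wooden block 66 x 90 x 20 mm lying on the bench to the left of the turret. Origin at the centre of its underside.
- tape_measure: Bystander: yellow pocket tape measure, 36 x 82 x 66 mm, standing on the bench to the right of the jig. Origin at the centre of its underside.
- pencil: Bystander: red carpenter's pencil, 165 mm long along y, 15 mm high, lying on the bench beyond the jig. Origin under its middle.
- turned_foot: Bystander: turned wooden furniture foot, 50 mm across and 86 mm high, standing to the right of the jig. Origin at the centre of its underside.
There are look-alikes about, which are no part of the job. What is shaped like the blank but yellow is not meant.

How it is judged:
By the outcome, as a careful person would: the job done as asked, in the order asked, and still so for the second after the job is handed in, with the robot touching nothing.
It also fails if it takes over 61 s, if anything falls off the work surface, if the arm or the gripper's body presses on something with over 40 N, if the wrist force passes 120 N, or if a joint passes its speed limit or range.

### The arm

A 6-joint arm with a two-finger parallel gripper is mounted at the origin on the work surface; the furniture and walls round the work are solid. World frame = base frame: x ahead of the robot, y to its left, z up, the work surface at z = 0. Lengths are in m, angles in rad, forces in N, time in s.
With the tool pointing down it reaches from about 0.25 to 0.775 m from the base axis. Payload 4 kg.
Tool frame: the origin (TCP) lies midway between the tips of the shut fingers; the grasp point (between the pads) lies 19 mm behind it (robot.pinch_z is the distance from the TCP to the grasp point, in m); x points along the fingers, y is the direction in which the jaws open and shut, and the axes are right-handed (so a half turn about x gives the same grasp; the last joint's range is limited). The gripper opens to 94 mm and grips with 3 to 60 N. Pads are 16 mm wide; open, the fingers measure 119 mm over their backs; the gripper's body (75 mm by 177 mm) begins 78 mm behind the grasp point.
Start: joints at [-1.248, 0.087, 1.371, -0, 1.684, -0.103], TCP at [0.227, -0.501, 0.206] pointing down, gripper open.
Joint ranges: [-3.1, 3.1], [-0.76, 2.03], [0.27, 2.55], [-1.08, 4.22], [0.17, 2.65], [-2.57, 2.57]. Speed limits (rad/s): [2.79, 2.79, 3.14, 3.14, 3.14, 3.14].

### API

Orientations are given as [roll, pitch, yaw] about the fixed x, y, z axes, in that order (R = Rz(yaw) Ry(pitch) Rx(roll)).
In Python, from bench import robot, imaging gives the robot as it stands. The module is installed in compiled form; this text tells all that it offers.
- The arm moves only by the tool drive_tool, never from a script. Its argument "commands" is a list that holds one entry, the list of rows, each a list of 4 numbers: the shift along the tool's x, y, z as a fraction of full scale, then the turn about the tool's x as a fraction of full scale. A call has 1 to 20 rows; each row shifts and turns the commanded pose from where the row before left it, along the tool's axes as they then stand; what a row does not reach is not made up. Full scale, the value 1, is 0.25 m for a shift and 360 degrees for a turn. A row lasts 1/10 s, in which the tool goes at most 50 mm and 8.59 degrees, less where a joint would pass 70% of its speed; a pose out of reach is approached as far as the arm can. A call with a number of a shift or a turn outside -1 to 1 is refused whole. A call with a gripper value outside its range is refused whole. "grip" is the opening, from 0 (shut) to 1 (fully open), set as the call begins (left out, the last holds). The fingers move at their own pace and stop on an object; the grip force is fixed at half the most. Time passes only in rows, so rows that do not move let the fingers close. It gives the time, the measured TCP pose, the force and the opening at its end, in the units of the state.
- robot.get_obs(): the state, without advancing time (a new reading comes with each control period).
- imaging.snapshot(name): name is "side" or "top" or "wrist"; returns a dict with "pixels" (480x640x3 uint8, red, green, blue), "z_map" (480x640 float32, m along the optical axis (not along the pixel's ray), 0 where there is no reading), "mtx" (3x3 intrinsics, pixels), "extrinsics" (4x4, takes a point from world to camera coordinates). Camera axes: x right, y up, looking along -z (the intrinsics and any distortion apply to the point x, -y, -z); pixel columns grow to the right and rows downward; lengths in m; the calibration is good to about 2 mm. A picture is of the moment at which its call begins.
- robot.close_job(): hands the job in, once; it reports no verdict.
The state is a dict: "time": time; "joint_positions": joint angles; "qvel": joint speeds; "joint_torque": joint torques, N m; "tool_pos": TCP position; "ee_rot": TCP orientation; "wrist_force": force on the tool from outside, world axes, zero at the start; "wrist_torque": the same for the moment, N m; "width": finger opening in m.
Only numpy, scipy, OpenCV 4.12 (cv2) and the standard library are available. Lean on these libraries where they do the work, as an engineer would, in place of code of your own. Each camera call takes 0.05 s, during which the arm holds its last target.

## Working session

There is one attempt and no reset: what is moved stays moved. The work goes in short steps, Python scripts to look and compute and a tool call to move; the robot and the scene stay as the last step left them, time stands still between calls to the robot, and variables do not carry over. Pictures are saved under pics/ and viewed, and the job is handed in when it is done.

Besides the shell and the picture viewer there is one more tool, called after "Request:" as name([rows], argument=value, ...), one row to a line, values as JSON. drive_tool: Moves the arm, as the interface text tells. Shift numbers are shares of 0.25 m and turn numbers shares of 360 degrees, none past 1 either way. Its arguments: {"type":"object","properties":{"commands":{"type":"array","items":{"type":"array","items":{"type":"array","items":{"type":"number","minimum":-1,"maximum":1}}}},"grip":{"type":"number"}},"required":["commands"]}

```bash
mkdir -p pics; cat > h.py <<'E'
import numpy as np, cv2
from bench import robot, imaging
def snap(n,f=None):
    s=imaging.snapshot(n)
    np.savez('last_'+n,**s)
    if f: cv2.imwrite('pics/'+f,s['pixels'][:,:,::-1])
    return s
def ld(n): return dict(np.load('last_'+n+'.npz'))
def ray(s,u,v,z):
    K,T=s['mtx'],s['extrinsics']; R,t=T[:3,:3],T[:3,3]
    d=np.linalg.inv(K)@np.array([u,v,1.]); d=np.array([d[0],-d[1],-d[2]])
    c=-R.T@t; w=R.T@d
    return c+w*(z-c[2])/w[2]
def proj(s,p):
    q=s['extrinsics'][:3,:3]@np.array(p)+s['extrinsics'][:3,3]
    x=s['mtx']@np.array([q[0],-q[1],-q[2]]); return x[:2]/x[2]
E
python3 - <<'E'
from h import *
for n in('top','side','wrist'):
    s=snap(n,n+'0.png'); print(n,s['mtx'].round(1).tolist(),s['extrinsics'].round(3).tolist())
print(robot.get_obs())
E
```

```text
top [[443.8, 0.0, 314.6], [0.0, 443.8, 239.7], [0.0, 0.0, 1.0]] [[0.013, -1.0, -0.008, 0.039], [0.989, 0.012, 0.148, -0.528], [-0.148, -0.01, 0.989, -0.908], [0.0, 0.0, 0.0, 1.0]]
side [[570.5, 0.0, 329.5], [0.0, 570.5, 233.2], [0.0, 0.0, 1.0]] [[-0.85, -0.526, 0.022, 0.443], [0.229, -0.331, 0.915, -0.182], [-0.474, 0.783, 0.402, -1.145], [0.0, 0.0, 0.0, 1.0]]
wrist [[379.8, 0.0, 316.4], [0.0, 379.8, 243.1], [0.0, 0.0, 1.0]] [[0.414, -0.91, -0.002, -0.55], [0.872, 0.397, -0.285, 0.029], [0.26, 0.116, 0.959, -0.391], [0.0, 0.0, 0.0, 1.0]]
{'time': 0.15, 'joint_positions': array([-1.24810841e+00,  8.77839510e-02,  1.37186040e+00, -2.78136718e-05,
        1.68359589e+00, -1.03092755e-01]), 'qvel': array([-0.00083661, -0.00177024, -0.00570565,  0.00065392, -0.00030505,
       -0.00075163]), 'joint_torque': array([ 1.11962363e-03, -3.40642190e+01, -3.02792287e+01,  7.19364057e-02,
        3.05047981e-02, -1.23372570e-04]), 'tool_pos': array([ 0.22702853, -0.50051094,  0.20459744]), 'ee_rot': array([-1.65711341,  1.5691485 ,  1.91025681]), 'wrist_force': array([ 0.84751199, -0.16245806, -0.68191427]), 'wrist_torque': array([-0.04371045, -0.05040287,  0.01692315]), 'width': 0.09396208215946579}
```

View pics/top0.png

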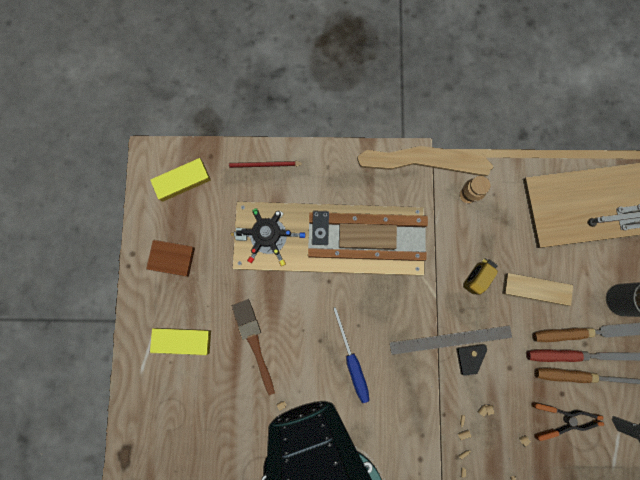

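View pics/side0.png

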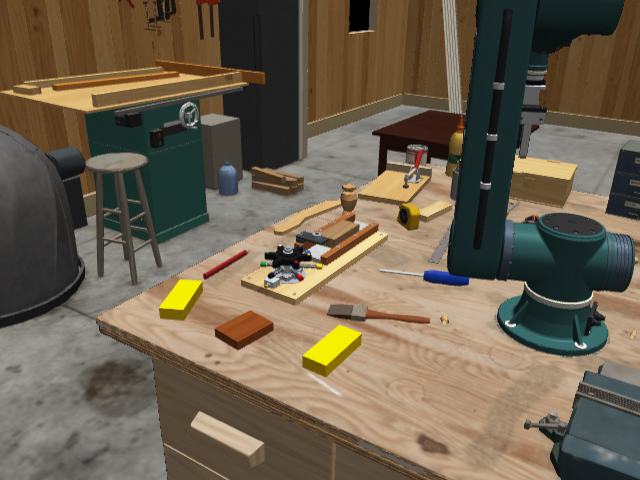

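```bash
python3 - <<'E'
from h import *
s=ld('top'); im=s['pixels'][:,:,::-1]
c=im[190:285,220:440]; cv2.imwrite('pics/c1.png',cv2.resize(c,None,fx=3.6,fy=3.6,interpolation=cv2.INTER_CUBIC))
c=im[195:275,225:325]; cv2.imwrite('pics/c2.png',cv2.resize(c,None,fx=7,fy=7,interpolation=cv2.INTER_CUBIC))
for uv,z in [((267,233),.088),((235,202),.018),((233,269),.018),((425,206),.018),((424,274),.018)]:
    print(uv,ray(s,*uv,z).round(4))
E
```

```text
(267, 233) [0.5327 0.1416 0.088 ]
(235, 202) [0.6128 0.2229 0.018 ]
(233, 269) [0.4643 0.2213 0.018 ]
(425, 206) [ 0.6085 -0.1966  0.018 ]
(424, 274) [ 0.4587 -0.191   0.018 ]
```

View pics/c1.png

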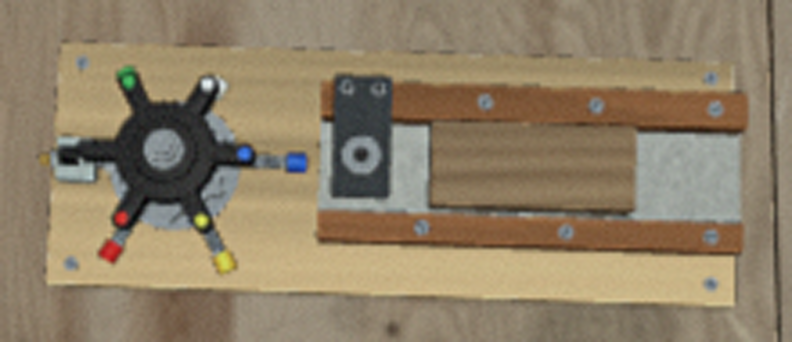

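View pics/c2.png

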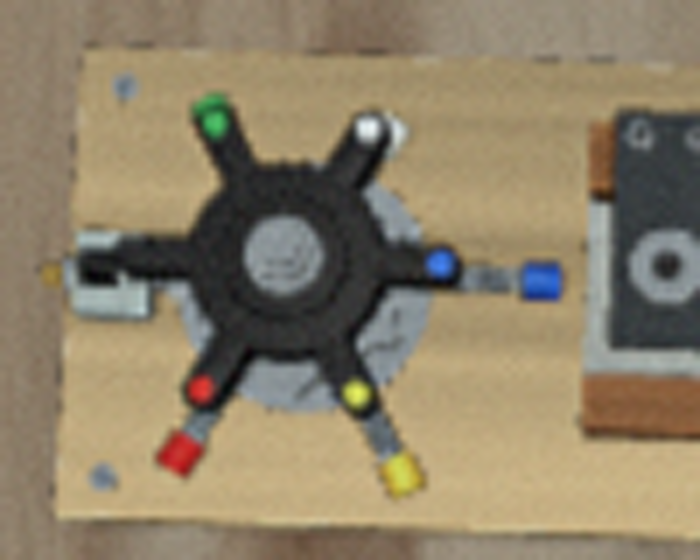

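```bash
python3 - <<'E'
from h import *
from scipy.spatial.transform import Rotation as R
s=ld('top')
C={'red':(202,390),'yel':(357,393),'blu':(440,263),'whi':(369,129),'gre':(214,122)}
P={k:ray(s,u/7+225-.43,v/7+195-.43,.072) for k,(u,v) in C.items()}
for k,p in P.items(): print(k,p.round(4))
A=np.array([[2*p[0],2*p[1],1] for p in P.values()]);b=np.array([p[0]**2+p[1]**2 for p in P.values()])
x=np.linalg.lstsq(A,b,rcond=None)[0];print('c',x[:2],'r',np.sqrt(x[2]+x[0]**2+x[1]**2))
for k,p in P.items(): print(k,np.degrees(np.arctan2(p[1]-x[1],p[0]-x[0])))
print('bolt',ray(s,283/7+225-.43,255/7+195-.43,.088))
f=lambda u,v,z:ray(s,u/3.6+220-.36,v/3.6+190-.36,z)
print('guide',f(361,155,.08))
print('blank top corners',[f(*q,.056).round(4).tolist() for q in((430,124),(634,128),(430,205),(634,211))])
print('rail inner z.04',f(320,209,.04),f(740,221,.04),'fence inner .052',f(392,122,.052),f(744,132,.052))
print('red cap', f(109,251,.049))
T=R.from_euler('xyz',robot.get_obs()['ee_rot']).as_matrix();print(T.round(3))
s2=ld('wrist'); print(s2['z_map'].shape, s['z_map'][232,265], s['z_map'][234,365])
E
```

```text
red [0.499  0.1704 0.072 ]
yel [0.4986 0.1248 0.072 ]
blu [0.5376 0.1013 0.072 ]
whi [0.5777 0.1233 0.072 ]
gre [0.5793 0.1695 0.072 ]
c [0.53873006 0.14743678] r 0.04599805540560786
red 150.031266648598
yel -150.5740497266346
blu -91.43184588513715
whi -31.746868496805234
gre 28.581458773910555
bolt [0.53672601 0.14579221 0.088     ]
guide [0.53590262 0.03422579 0.08      ]
blank top corners [[0.5587, -0.006, 0.056], [0.5578, -0.1251, 0.056], [0.5109, -0.0062, 0.056], [0.5089, -0.1244, 0.056]]
rail inner z.04 [0.50990215 0.0580068  0.04      ] [ 0.5058319  -0.18942473  0.04      ] fence inner .052 [0.5604131  0.01619571 0.052     ] [ 0.55690527 -0.19010198  0.052     ]
red cap [0.48249783 0.18052899 0.049     ]
[[-0.001  0.413 -0.911]
 [ 0.002 -0.911 -0.413]
 [-1.    -0.002 -0.   ]]
(480, 640) 0.90176666 0.93056095
```

View pics/wrist0.png

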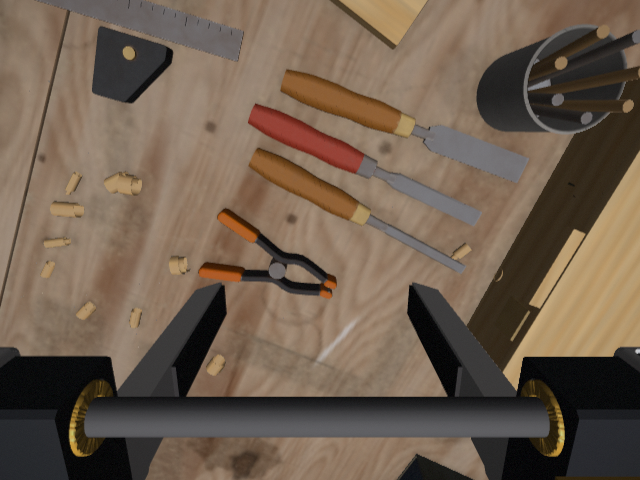

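Request:
drive_tool([
  [[0, 0, 0, -0.0225], [0, 0, 0, -0.0225], [0, 0, 0, -0.0225], [0, 0, 0, -0.0225], [0, 0, 0, -0.0225], [0, 0, 0, -0.0225], [0, 0, 0, -0.0225], [0, 0, 0, -0.0225], [0, 0, 0, 0], [0, 0, 0, 0]],
], grip=0)

```text
time: 1.15
tool_pos: [0.2271, -0.5008, 0.2052]
ee_rot: [-2.795, 1.57, 1.9]
wrist_force: [-0.6, 0.6, -0.9]
width: 0.0175
```

```bash
cat >> h.py <<'E'
from scipy.spatial.transform import Rotation as Rn
C0=np.array([.5387,.1474]); YAW=np.radians(-0.95)
def where():
    o=robot.get_obs(); p=o['tool_pos']; T=Rn.from_euler('xyz',o['ee_rot']).as_matrix()
    d=p[:2]-C0; c,n=np.cos(YAW),np.sin(YAW)
    print('t',o['time'],'jig mm',(1e3*np.array([c*d[0]+n*d[1],-n*d[0]+c*d[1],p[2]])).round(1),'yaw of tool y',np.degrees(np.arctan2(T[1,1],T[0,1])).round(2),'F',o['wrist_force'].round(1),'w',o['width'].round(4),'tilt',T[2].round(4))
E
python3 -c "from h import *;where()"
```

```text
Traceback (most recent call last):
  File "h.py", line 22, in where
    print('t',o['time'],'jig mm',(1e3*np.array([c*d[0]+n*d[1],-n*d[0]+c*d[1],p[2]])).round(1),'yaw of tool y',np.degrees(np.arctan2(T[1,1],T[0,1])).round(2),'F',o['wrist_force'].round(1),'w',o['width'].round(4),'tilt',T[2].round(4))
                                                                                                                                                                                               ^^^^^^^^^^^^^^^^
AttributeError: 'float' object has no attribute 'round'
```

```bash
sed -i "s/o\['width'\].round(4)/round(o['width'],4)/" h.py
python3 -c "from h import *;where()"
```

```text
t 1.15 jig mm [-300.8 -653.3  205.2] yaw of tool y -0.97 F [-0.6  0.6 -0.9] w 0.0175 tilt [-1.e+00 -2.e-04 -5.e-04]
```

Request:
drive_tool([
  [[0, 0.05, -0.145, 0], [0, 0.05, -0.145, 0], [0, 0.05, -0.145, 0], [0, 0.05, -0.145, 0], [0, 0.05, -0.145, 0], [0, 0.05, -0.145, 0], [0, 0.05, -0.145, 0], [0, 0.05, -0.145, 0], [0, 0.05, -0.145, 0], [0, 0.05, -0.145, 0], [0, 0.05, -0.145, 0], [0, 0.05, -0.145, 0], [0, 0.05, -0.145, 0], [0, 0.05, -0.145, 0], [0, 0.05, -0.145, 0], [0, 0.05, -0.145, 0], [0, 0.05, -0.145, 0], [0, 0.05, -0.145, 0], [0, 0, 0, 0], [0, 0, 0, 0]],
])

```text
time: 3.15
tool_pos: [0.4611, 0.1486, 0.2051]
ee_rot: [-0.793, 1.569, -2.377]
wrist_force: [-0.1, -1.0, -0.1]
width: 0.0006
```

```bash
python3 - <<'E'
from h import *
where(); snap('wrist','w1.png'); s=snap('top','t1.png')
cv2.imwrite('pics/t1c.png',cv2.resize(s['pixels'][180:330,200:400,::-1],None,fx=4,fy=4))
E
```

```text
t 3.15 jig mm [-7.760e+01 -1.000e-01  2.051e+02] yaw of tool y -0.79 F [-0.1 -1.  -0.1] w 0.0006 tilt [-1.    -0.001  0.001]
```

View pics/w1.png

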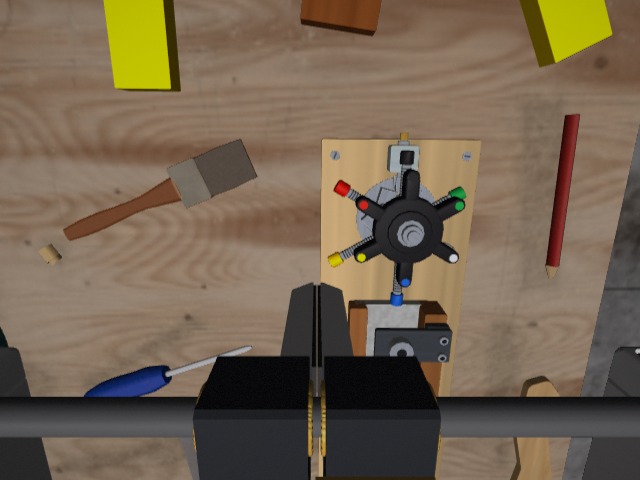

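View pics/t1c.png

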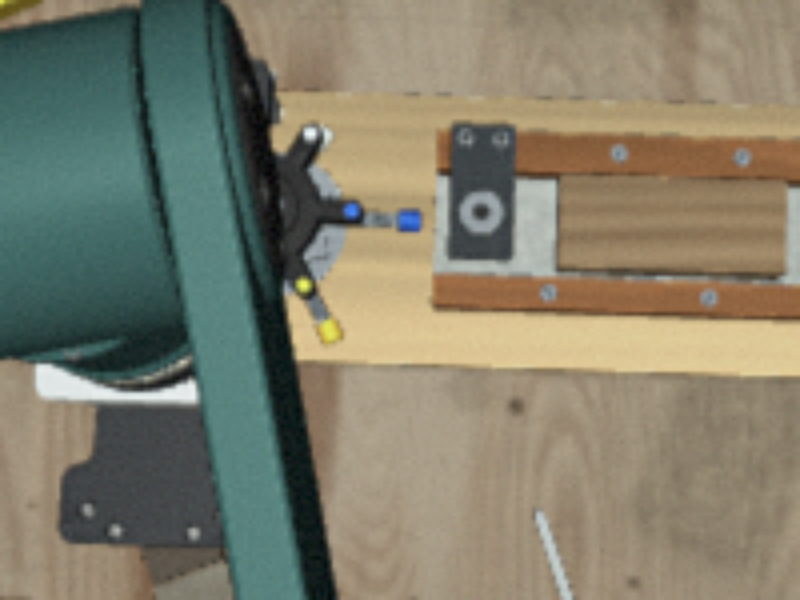

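Request:
drive_tool([
  [[0.0735, 0, 0, 0], [0.0735, 0, 0, 0], [0.0735, 0, 0, 0], [0.0735, 0, 0, 0], [0.0735, 0, 0, 0], [0.0735, 0, 0, 0], [0.0735, 0, 0, 0], [0.0735, 0, 0, 0], [0, 0, 0, 0], [0, 0.056, 0, 0], [0, 0.056, 0, 0], [0, 0, 0, 0], [0, 0, 0, 0]],
])

```text
time: 4.55
tool_pos: [0.4895, 0.1474, 0.0593]
ee_rot: [1.652, 1.57, 0.066]
wrist_force: [-0.2, -0.1, -0.2]
width: 0.0008
```

```bash
python3 - <<'E'
from h import *
where(); snap('wrist','w2.png')
E
```

```text
t 4.55 jig mm [-49.2  -0.8  59.3] yaw of tool y -0.88 F [-0.2 -0.1 -0.2] w 0.0008 tilt [-1.e+00  8.e-04 -1.e-04]
```

View pics/w2.png

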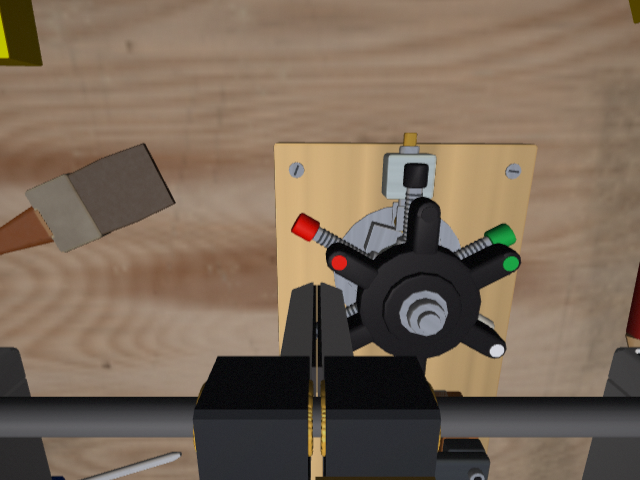

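Request:
drive_tool([
  [[0.004, 0.001, 0.0134, -0.0111], [0, 0.001, 0.0134, -0.0111], [0, 0.001, 0.0134, -0.0111], [0, 0, 0, 0]],
])

```text
time: 5.0
tool_pos: [0.4898, 0.138, 0.0577]
ee_rot: [-2.433, 1.57, 2.474]
wrist_force: [-1.2, 1.0, 0.0]
width: 0.0005
```

```bash
python3 - <<'E'
from h import *
where()
E
```

```text
t 5.0 jig mm [-48.8 -10.2  57.7] yaw of tool y 11.16 F [-1.2  1.   0. ] w 0.0005 tilt [-1.e+00 -5.e-04 -6.e-04]
```

Request:
drive_tool([
  [[0, 0.0025, 0.0134, -0.0111], [0, 0.0025, 0.0134, -0.0111], [0, 0.0025, 0.0134, -0.0111], [0, 0.0025, 0.0134, -0.0111], [0, 0.0025, 0.0134, -0.0111], [0, 0.0025, 0.0134, -0.0111]],
])

```text
time: 5.6
tool_pos: [0.4974, 0.121, 0.0571]
ee_rot: [-2.197, 1.563, 3.131]
wrist_force: [-7.2, 0.9, 3.8]
width: 0.0002
```

```bash
python3 - <<'E'
from h import *
where(); snap('wrist','w3.png')
E
```

```text
t 5.6 jig mm [-40.8 -27.1  57.1] yaw of tool y 35.25 F [-7.2  0.9  3.8] w 0.0002 tilt [-1.     -0.0067 -0.0048]
```

View pics/w3.png

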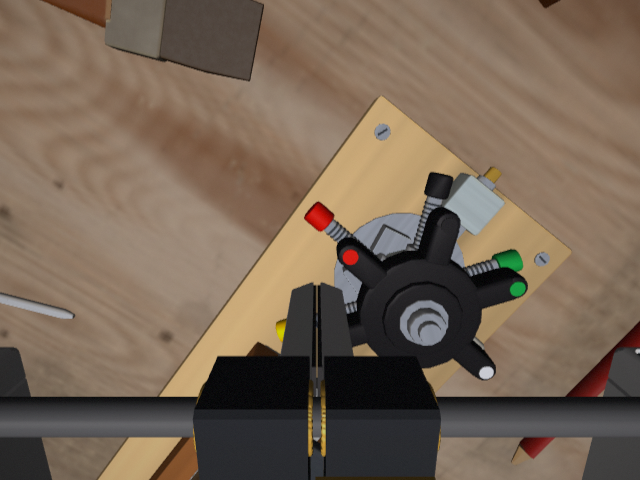

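Request:
drive_tool([
  [[0, 0.001, 0.0134, -0.0111], [0, 0.001, 0.0134, -0.0111], [0, 0.001, 0.0134, -0.0111], [0, 0, 0, 0]],
])

```text
time: 6.05
tool_pos: [0.5083, 0.1129, 0.0577]
ee_rot: [-0.255, 1.57, -1.005]
wrist_force: [1.2, -0.9, 0.1]
width: 0.0001
```

```bash
python3 - <<'E'
from h import *
where(); snap('wrist','w4.png')
E
```

```text
t 6.05 jig mm [-29.9 -35.   57.7] yaw of tool y 47.04 F [ 1.2 -0.9  0.1] w 0.0001 tilt [-1.0e+00 -3.0e-04  1.2e-03]
```

View pics/w4.png

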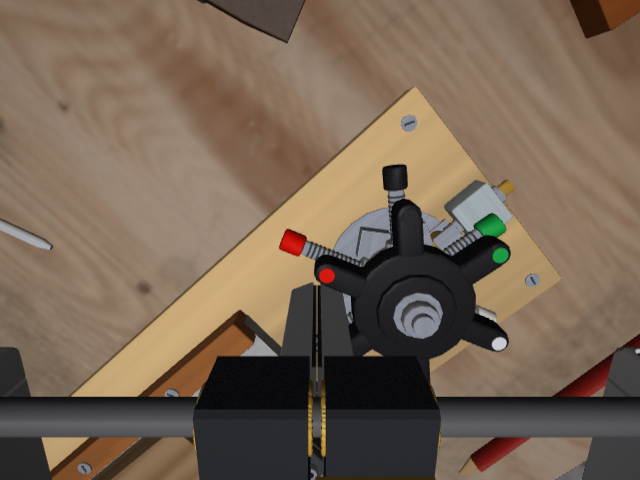

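Request:
drive_tool([
  [[0, -0.05, 0, 0], [0, -0.05, 0, 0], [0, -0.05, 0, 0], [0, 0, 0, 0.0222], [0, 0, 0, 0.0222], [0, 0, 0, 0.0222], [0, 0, 0, 0.0222], [0, 0, 0, 0.0222], [0, 0, 0, 0.0222], [0, 0, 0, 0], [0, 0, 0, 0]],
])

```text
time: 7.2
tool_pos: [0.4822, 0.0855, 0.0575]
ee_rot: [-0.204, 1.571, -1.787]
wrist_force: [-0.5, -0.3, 0.1]
width: 0.0009
```

```bash
python3 - <<'E'
from h import *
where(); snap('wrist','w5.png')
E
```

```text
t 7.2 jig mm [-55.5 -62.8  57.5] yaw of tool y -0.68 F [-0.5 -0.3  0.1] w 0.0009 tilt [-1.e+00 -0.e+00  1.e-04]
```

View pics/w5.png

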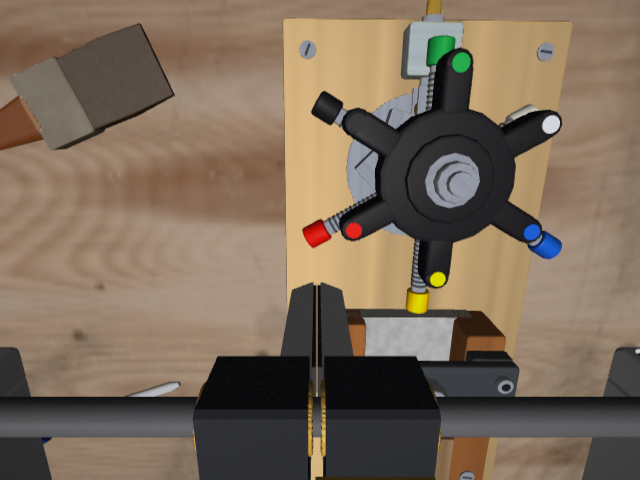

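Request:
drive_tool([
  [[0, -0.045, 0, 0], [0, -0.045, 0, 0], [0, 0, -0.0625, 0], [0, 0, -0.0625, 0], [0, 0, -0.0625, 0], [0, 0, -0.0625, 0], [0, 0, 0, 0], [0, 0.056, 0, 0], [0, 0.056, 0, 0], [0, 0, 0, 0], [0, 0, 0, 0]],
])

```text
time: 8.35
tool_pos: [0.4883, 0.1477, 0.0573]
ee_rot: [-1.154, 1.57, -2.739]
wrist_force: [-0.1, 0.6, -0.8]
width: 0.0002
```

```bash
python3 - <<'E'
from h import *
where()
E
```

```text
t 8.35 jig mm [-50.4  -0.5  57.3] yaw of tool y -0.82 F [-0.1  0.6 -0.8] w 0.0002 tilt [-1.0e+00 -1.1e-03  5.0e-04]
```

Request:
drive_tool([
  [[0, 0.003, 0.0134, -0.0111], [0, 0.002, 0.0134, -0.0111], [0, 0.002, 0.0134, -0.0111], [0, 0, 0, 0], [0, 0.0025, 0.0134, -0.0111], [0, 0.0025, 0.0134, -0.0111], [0, 0.0025, 0.0134, -0.0111], [0, 0.0025, 0.0134, -0.0111], [0, 0.0025, 0.0134, -0.0111], [0, 0.0025, 0.0134, -0.0111], [0, 0.001, 0.0134, -0.0111], [0, 0.001, 0.0134, -0.0111], [0, 0.001, 0.0134, -0.0111], [0, 0, 0, 0]],
])

```text
time: 9.75
tool_pos: [0.5088, 0.1132, 0.0575]
ee_rot: [-0.501, 1.57, -1.25]
wrist_force: [-0.0, -0.7, -1.7]
width: 0.0005
```

```bash
python3 - <<'E'
from h import *
where(); snap('wrist','w6.png')
E
```

```text
t 9.75 jig mm [-29.3 -34.7  57.5] yaw of tool y 47.05 F [-0.  -0.7 -1.7] w 0.0005 tilt [-1.e+00 -6.e-04  1.e-03]
```

View pics/w6.png

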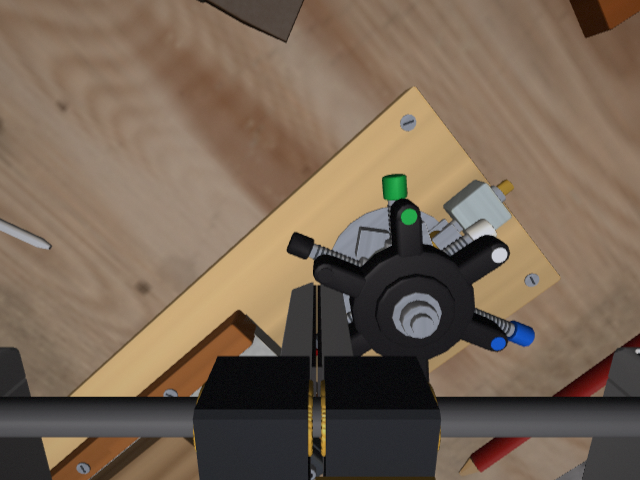

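Snapping again as in the first click. Retract outward, turn back, and check.

Request:
drive_tool([
  [[0, -0.05, 0, 0], [0, -0.05, 0, 0], [0, -0.05, 0, 0], [0, 0, 0, 0.0222], [0, 0, 0, 0.0222], [0, 0, 0, 0.0222], [0, 0, 0, 0.0222], [0, 0, 0, 0.0222], [0, 0, 0, 0.0222], [0, 0, 0, 0], [-0.2, 0, 0, 0], [-0.2, 0, 0, 0], [0, 0, 0, 0]],
])

```text
time: 11.1
tool_pos: [0.4875, 0.0863, 0.1658]
ee_rot: [1.642, 1.555, 0.06]
wrist_force: [0.7, 0.3, 0.4]
width: 0.0004
```

```bash
python3 - <<'E'
from h import *
where(); snap('wrist','w7.png')
E
```

```text
t 11.1 jig mm [-50.2 -62.  165.8] yaw of tool y -0.65 F [0.7 0.3 0.4] w 0.0004 tilt [-0.9999  0.0154 -0.0011]
```

View pics/w7.png

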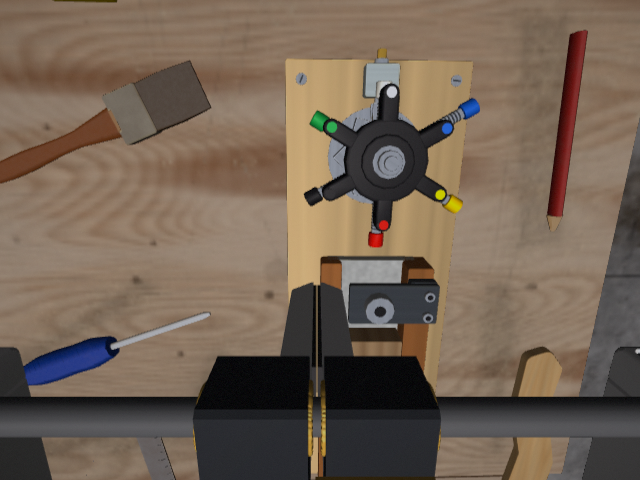

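Request:
drive_tool([
  [[0, 0.02, 0.1, 0], [0, 0.02, 0.1, 0], [0, 0.02, 0.1, 0], [0, 0.02, 0.1, 0], [0, 0.02, 0.1, 0], [0, 0.02, 0.1, 0], [0, 0.02, 0.1, 0], [0, 0.02, 0.1, 0], [0, 0.02, 0.1, 0], [0, 0.02, 0.1, 0], [0, 0, 0, 0], [0, 0, 0, 0]],
])

```text
time: 12.35
tool_pos: [0.5288, -0.1641, 0.1557]
ee_rot: [-2.125, 1.567, 2.573]
wrist_force: [0.8, 0.4, 0.4]
width: -0.0001
```

```bash
python3 - <<'E'
from h import *
where(); s=snap('top','t3.png')
cv2.imwrite('pics/t3c.png',cv2.resize(s['pixels'][180:330,220:440,::-1],None,fx=3.6,fy=3.6))
snap('wrist','w8.png')
E
```

```text
t 12.35 jig mm [  -4.7 -311.6  155.7] yaw of tool y -0.8 F [0.8 0.4 0.4] w -0.0001 tilt [-1.     -0.0029 -0.0018]
```

View pics/t3c.png

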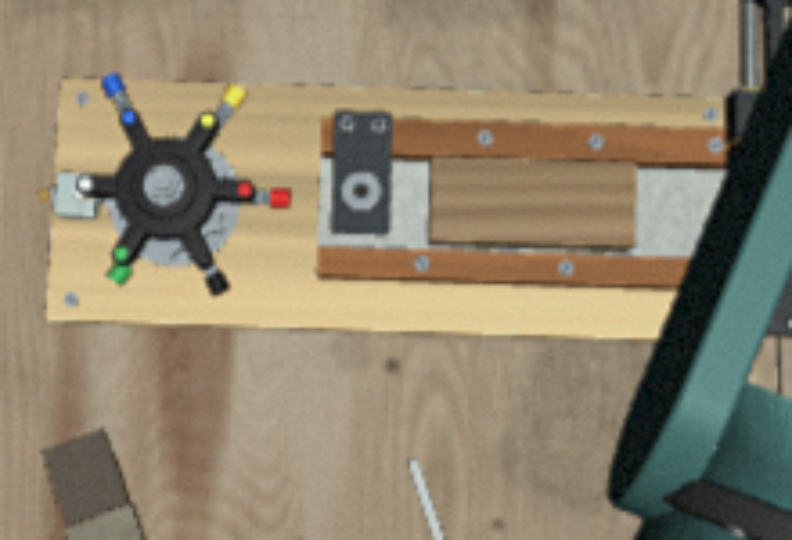

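View pics/w8.png

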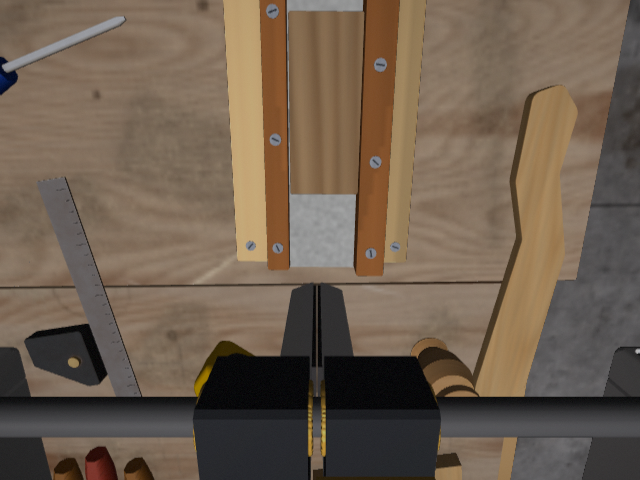

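Request:
drive_tool([
  [[0, 0.014, 0, 0], [0.057, 0, 0, 0], [0.057, 0, 0, 0], [0.057, 0, 0, 0], [0.057, 0, 0, 0], [0.057, 0, 0, 0], [0.057, 0, 0, 0], [0.057, 0, 0, 0], [0.057, 0, 0, 0], [0, 0, 0, 0], [0, 0, 0, 0]],
])

```text
time: 13.55
tool_pos: [0.5334, -0.1644, 0.0432]
ee_rot: [-1.804, 1.57, 2.895]
wrist_force: [-0.0, 0.1, -0.1]
width: 0.0002
```

```bash
python3 - <<'E'
from h import *
where(); snap('wrist','w9.png')
E
```

```text
t 13.55 jig mm [-2.000e-01 -3.118e+02  4.320e+01] yaw of tool y -0.81 F [-0.   0.1 -0.1] w 0.0002 tilt [-1.e+00 -5.e-04 -1.e-04]
```

View pics/w9.png

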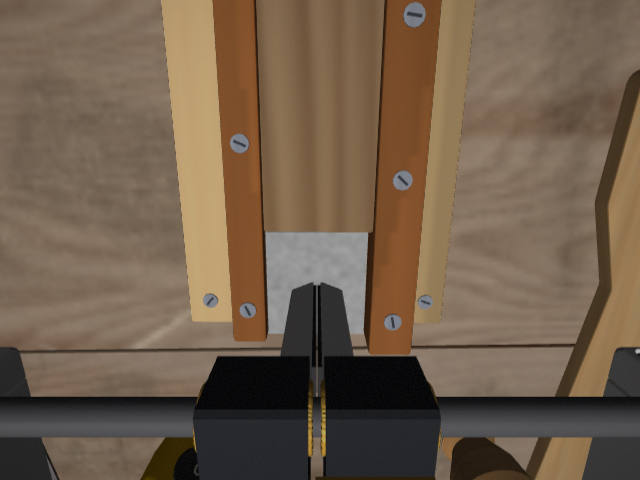

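Request:
drive_tool([
  [[0.006, 0, -0.024, 0], [0, 0, -0.024, 0], [0, 0, -0.024, 0], [0, 0, -0.024, 0], [0, 0, -0.024, 0], [0, 0, -0.024, 0], [0, 0, -0.024, 0], [0, 0, -0.024, 0], [0, 0, -0.024, 0], [0, 0, -0.024, 0], [0, 0, -0.024, 0], [0, 0, -0.024, 0], [0, 0, 0, 0]],
])

```text
time: 14.9
tool_pos: [0.5344, -0.0912, 0.0419]
ee_rot: [-3.051, 1.57, 1.648]
wrist_force: [0.3, -0.0, -0.5]
width: 0.0007
```

Request:
drive_tool([
  [[0, 0, -0.016, 0], [0, 0, -0.016, 0], [0, 0, -0.016, 0], [0, 0, -0.016, 0], [0, 0, -0.016, 0], [0, 0, -0.016, 0], [0, 0, -0.016, 0], [0, 0, 0, 0]],
])

```text
time: 15.7
tool_pos: [0.5347, -0.0635, 0.0418]
ee_rot: [-2.666, 1.57, 2.033]
wrist_force: [-1.2, 0.3, -0.3]
width: 0.0005
```

```bash
python3 - <<'E'
from h import *
where(); snap('wrist','w10.png')
E
```

```text
t 15.7 jig mm [  -0.5 -211.    41.8] yaw of tool y -0.76 F [-1.2  0.3 -0.3] w 0.0005 tilt [-1.e+00 -4.e-04 -7.e-04]
```

View pics/w10.png

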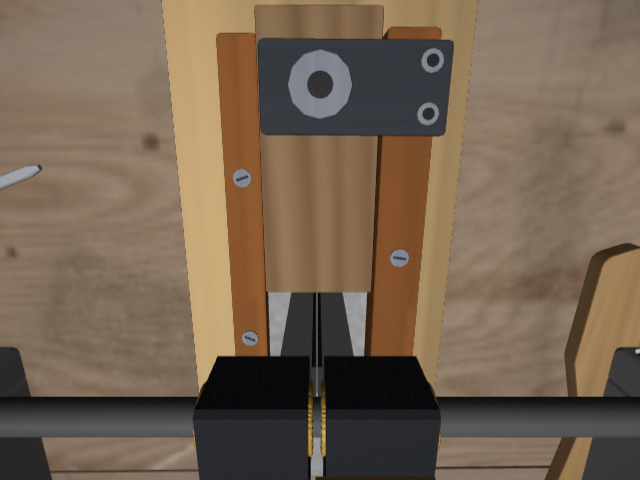

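Request:
drive_tool([
  [[0, 0, -0.004, 0], [0, 0, -0.004, 0], [0, 0, -0.004, 0], [0, 0, -0.004, 0], [0, 0, -0.004, 0], [0, 0, -0.004, 0], [0, 0, -0.004, 0], [0, 0, -0.004, 0]],
])

```text
time: 16.55
tool_pos: [0.535, -0.0563, 0.0419]
ee_rot: [-0.612, 1.571, -2.196]
wrist_force: [0.9, 0.2, -0.8]
width: 0.0005
```

Request:
drive_tool([
  [[0, 0, -0.003, 0], [0, 0, 0, 0]],
])

```text
time: 16.75
tool_pos: [0.535, -0.0554, 0.042]
ee_rot: [3.01, 1.571, 1.426]
wrist_force: [0.3, -0.1, -1.1]
width: 0.0002
```

Request:
drive_tool([
  [[0, 0, -0.003, 0], [0, 0, 0, 0]],
])

```text
time: 16.95
tool_pos: [0.535, -0.0548, 0.042]
ee_rot: [1.372, 1.571, -0.213]
wrist_force: [-0.0, -0.8, 0.2]
width: 0.0004
```

```bash
python3 - <<'E'
from h import *
where(); snap('wrist','w11.png'); s=snap('top')
cv2.imwrite('pics/t4c.png',cv2.resize(s['pixels'][190:290,220:440,::-1],None,fx=3.6,fy=3.6))
s=snap('side')
cv2.imwrite('pics/s4c.png',cv2.resize(s['pixels'][200:310,230:400,::-1],None,fx=4.5,fy=4.5))
E
```

```text
t 16.95 jig mm [  -0.4 -202.2   42. ] yaw of tool y -0.8 F [-0.  -0.8  0.2] w 0.0004 tilt [-1.  0.  0.]
```

View pics/t4c.png

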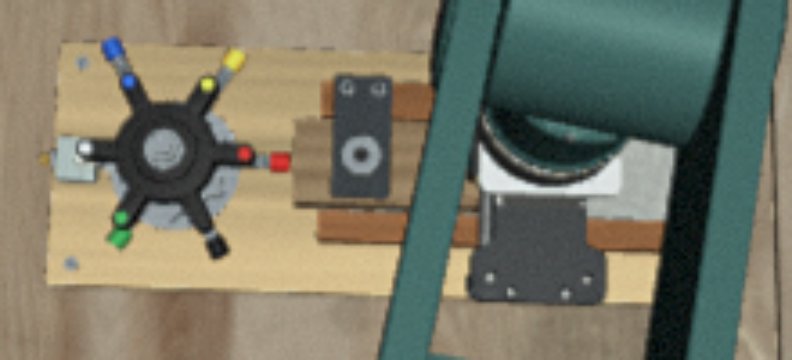

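View pics/w11.png

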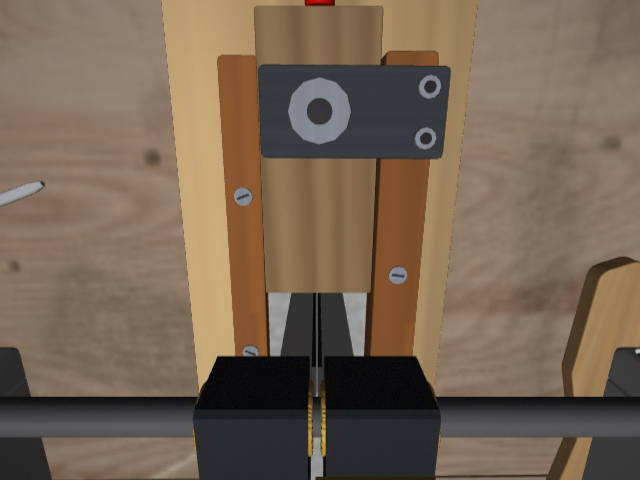

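View pics/s4c.png

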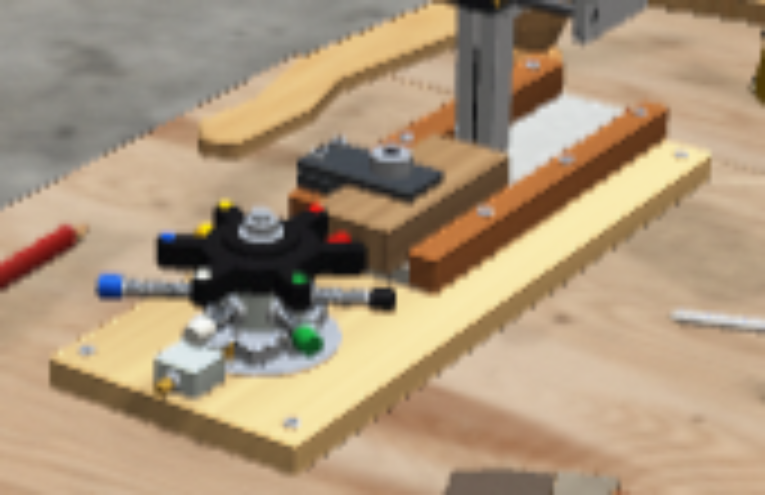

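Request:
drive_tool([
  [[0, 0, -0.003, 0], [0, 0, -0.003, 0], [0, 0, 0, 0]],
])

```text
time: 17.4
tool_pos: [0.5351, -0.0534, 0.042]
ee_rot: [0.947, 1.571, -0.637]
wrist_force: [-0.5, -1.0, -0.1]
width: 0.0005
```

Request:
drive_tool([
  [[0, 0, -0.002, 0], [0, 0, 0, 0]],
])

```text
time: 17.6
tool_pos: [0.5351, -0.0529, 0.042]
ee_rot: [1.029, 1.571, -0.556]
wrist_force: [0.8, -0.7, -0.4]
width: 0.0005
```

Request:
drive_tool([
  [[0, 0, -0.002, 0], [0, 0, 0, 0]],
])

```text
time: 17.8
tool_pos: [0.5351, -0.0524, 0.042]
ee_rot: [0.488, 1.571, -1.097]
wrist_force: [-0.4, -1.5, -0.5]
width: 0.0005
```

Request:
drive_tool([
  [[0, 0, -0.002, 0], [0, 0, 0, 0]],
])

```text
time: 18.0
tool_pos: [0.535, -0.0524, 0.042]
ee_rot: [0.087, 1.57, -1.498]
wrist_force: [0.7, -2.8, 0.5]
width: 0.0006
```

Request:
drive_tool([
  [[0, 0, -0.002, 0], [0, 0, 0, 0], [0, 0, 0, 0]],
])

```text
time: 18.3
tool_pos: [0.5351, -0.0523, 0.0421]
ee_rot: [0.104, 1.569, -1.481]
wrist_force: [-0.1, -6.4, -0.7]
width: 0.0003
```

```bash
python3 - <<'E'
from h import *
where(); snap('wrist','w12.png'); s=snap('top')
cv2.imwrite('pics/t5c.png',cv2.resize(s['pixels'][205:260,240:340,::-1],None,fx=8,fy=8))
E
```

```text
t 18.3 jig mm [  -0.3 -199.8   42.1] yaw of tool y -0.82 F [-0.1 -6.4 -0.7] w 0.0003 tilt [-1.0e+00  2.0e-04  1.8e-03]
```

View pics/t5c.png

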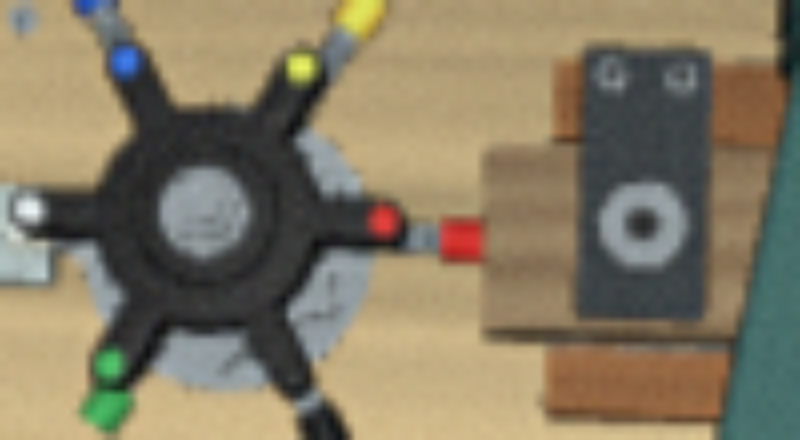

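View pics/w12.png

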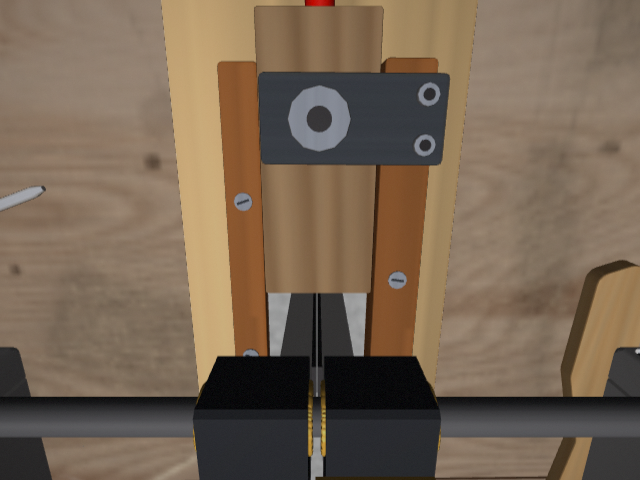

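Request:
drive_tool([
  [[0, 0, 0.004, 0], [0, 0, 0.01, 0], [0, 0, 0.03, 0], [0, 0, 0.06, 0], [0, 0, 0.06, 0], [0, 0, 0, 0], [-0.1, 0, 0, 0], [-0.15, 0, 0, 0], [-0.15, 0, 0, 0], [-0.15, 0, 0, 0], [0, 0, 0.1, 0], [0, 0, 0.15, 0], [0, 0, 0.15, 0], [0, 0, 0, 0], [0, 0, 0, 0]],
])

```text
time: 19.9
tool_pos: [0.5328, -0.1929, 0.1791]
ee_rot: [-2.779, 1.57, 1.917]
wrist_force: [-0.5, 0.2, -0.0]
width: 0.0005
```

```bash
python3 - <<'E'
from h import *
where(); s=snap('top','t6.png')
cv2.imwrite('pics/t6c.png',cv2.resize(s['pixels'][190:290,220:440,::-1],None,fx=3.6,fy=3.6))
f=lambda u,v,z:ray(s,u/3.6+220-.36,v/3.6+190-.36,z)
E
```

```text
t 19.9 jig mm [-3.000e-01 -3.403e+02  1.791e+02] yaw of tool y -0.92 F [-0.5  0.2 -0. ] w 0.0005 tilt [-1.0e+00 -5.0e-04 -1.2e-03]
```

View pics/t6c.png

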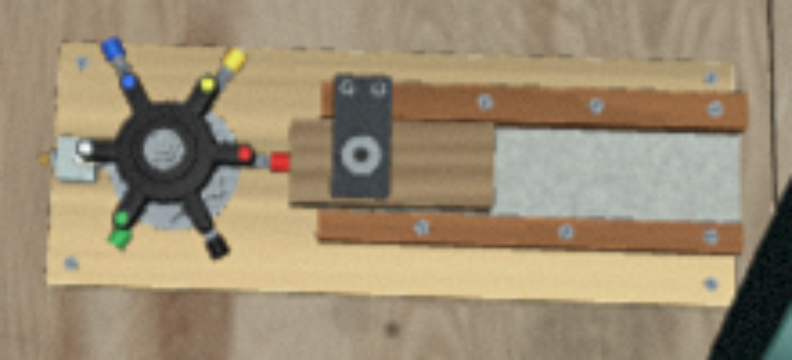

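View pics/t6.png

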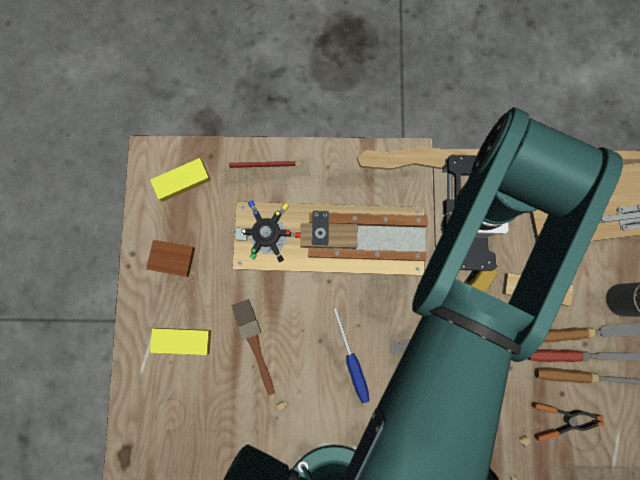

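Red lobe points down the channel with the blank's end against the red cap (crop pixel 290,162). Bystanders in view are unmoved and the hand is clear.

```bash
python3 - <<'E'
from h import *
robot.close_job(); where()
E
```

```text
the job is handed in; nothing more can be done
the job is handed in; nothing more can be done
```

The jig is set and handed in at about 20 s of the 61 s allowed. The red stop points straight down the channel, and the blank is butted against its cap.

- **Turret:** I flicked the star wheel anticlockwise two clicks with the shut fingertip. The top and wrist pictures showed it settled home with red down the channel.
- **Blank:** I pushed it from the open end until the finger stopped moving. The force along the channel rose from under 1.5 N to 6.4 N. The finger stopped at jig y = -199.8 mm, against the -199 mm I expected from the drawing dimensions.
- **Last look:** After backing straight out and lifting clear, the top picture showed no visible gap between the red cap and the blank. The spare blank, pencil and yellow blocks had not moved. The arm hid the turned foot and most of the tape measure in that picture; the hand did not go near either at bench height. The measured force was back to about zero, and no check failed or disagreed.

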